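# Push the adapter home in its test socket and clamp it with the lever

### The arm

A 6-joint arm with a two-finger parallel gripper is mounted at the origin on a cart in front of the work surface, level with it; the furniture and walls round the work are solid. World frame = base frame: x ahead of the robot, y to its left, z up, the work surface at z = 0. Lengths are in m, angles in rad, forces in N, time in s.
With the tool pointing down it reaches from about 0.35 to 0.975 m from the base axis. Payload 4.9 kg.
Tool frame: the origin (TCP) lies at the very end of the fingers, on their centre line; the grasp point (between the pads) lies 19 mm behind it (ctrl.tcp_to_grasp is the z of the grasp point in the tool frame, in m); z points along the fingers, y is the line along which they close (so a half turn about z gives the same grasp; the last joint's range is limited). The gripper opens to 85 mm and grips with 20 to 120 N. Pads are 22 mm wide; open, the fingers measure 114 mm over their backs; the gripper's body (76 mm by 85 mm) begins 54 mm behind the grasp point. The pads swing forward as they close: fully open they stand 13 mm farther back than shut.
Start: joints at [-1.313, 0.053, 1.613, -0, 1.476, -0.119], TCP at [0.23, -0.581, 0.231] pointing down, gripper open.
Joint ranges: [-3.01, 3.01], [-1.01, 2.22], [0.06, 2.58], [-1.02, 4.17], [0.09, 2.62], [-3.14, 3.14]. Speed limits (rad/s): [2.57, 2.57, 3.14, 3.14, 3.14, 3.14].

### API

Orientations are given as a rotation vector (axis times angle).
In Python, from station import ctrl, eyes, job, nets gives the robot as it stands. The module is installed in compiled form; this text tells all that it offers.
- The arm moves only by the tool jog_arm, never from a script. Its argument "commands" is one flat list of numbers, 7 for each row, row after row: the shift along the tool's x, y, z each as a share of 0.06 m, from -1 to 1, then the turn, a rotation vector about the tool's x, y, z each as a share of 0.1 rad, from -1 to 1, then the finger opening in mm, from 0 to 85.4. In form: [x, y, z, ax, ay, az, grip, x, y, z, ax, ay, az, grip, ...]. A call has 1 to 20 rows; each row shifts and turns the commanded pose from where the row before left it, along the tool's axes as they then stand; what a row does not reach is not made up. A row lasts 1/8 s, in which the tool goes at most 62.5 mm and 10.7 degrees, less where a joint would pass 70% of its speed; a pose out of reach is approached as far as the arm can. A call with a number of a shift or a turn outside -1 to 1 is refused whole. A call with a gripper value outside its range is refused whole. The fingers move at their own pace and stop on an object; "newtons" is the grip in N (left out, the last holds). Time passes only in rows, so rows that do not move let the fingers close. It gives the time, the measured TCP pose, the force, the opening and the grip force at its end, in the units of the state.
- ctrl.get_obs(): the state, without advancing time (a new reading comes with each control period).
- eyes.get_image(name): name is "scene" or "top" or "wrist"; returns a dict with "image" (420x560x3 uint8, red, green, blue), "z_map" (420x560 float32, m along the optical axis (not along the pixel's ray), 0 where there is no reading), "K" (3x3 intrinsics, pixels), "cam_to_world" (4x4, takes a point from camera to world coordinates). Camera axes: x right, y up, looking along -z (the intrinsics and any distortion apply to the point x, -y, -z); pixel columns grow to the right and rows downward; lengths in m; the calibration is good to about 2 mm. The wrist camera is an equidistant fisheye: a pixel r from the principal point sees the ray r / f radians off the axis. A picture is of the moment at which its call begins.
- job.finish_job(): hands the job in; it is judged then, once.
Trained networks look in the newest picture that a camera, given by its name, has taken for a name from the list of things; names that differ only in an ending like _2 or _b are one class to them, and where a whole thing is asked for, a point or a joint stands for the part that bears it (a point fixed in the world has none). Each returns a list of dicts, best first, with "p" (0 to 1); they miss things now and then, are a little off and sometimes report something else, mostly with a low value. They report only what shows in the picture. A call takes as long as a camera call.
- nets.silhouettes(camera, name): "mask" (420x560 bool, what is visible of it) and "bbox" ([left, top, right, bottom] in pixels, round what is visible of it).
The state is a dict: "t": time; "q": joint angles; "dq": joint speeds; "effort": joint torques, N m; "tool_pos": TCP position; "tool_rot": TCP orientation; "contact_force": force on the tool from outside, world axes, zero at the start; "wrist_torque": the same for the moment, N m; "opening": finger opening in m; "grip_force": force on a finger pad.
Only numpy, scipy, OpenCV 4.12 (cv2) and the standard library are available. Lean on these libraries where they do the work, as an engineer would, in place of code of your own. Each camera call takes 0.05 s, during which the arm holds its last target. There are 200 camera calls.

### The job

A power adapter lies in one of the two lever sockets of the test fixture, not pushed in all the way. Slide it forward along its bed until it sits fully home against the socket's contact head, then swing that socket's clamp lever all the way down shut over it. Leave the lever of the empty socket standing open.

Things in the scene. Friction and masses are not known exactly. Their poses are not given: they have to be found in the camera images.
- socket_loaded: lever socket in which the adapter lies: bed 170 x 66 mm between two low rails, contact head at its far end. Origin on the bed's underside, 75 mm above the bench (top of the fixture's housing); x along the bed to the head, y across, z up. Bed x -95..75 mm, top z 10. Rails: inner faces y +-25.5, 6 thick, tops z 22. Head x 31..74, 66 wide, top z 52; hinge cheeks to z 68
- socket_empty: the other, empty lever socket beside it on the same housing (about 76 mm away, on either side), same shape and frame; nothing to do here
- socket_loaded_stop (a point): middle of the flat front face of the loaded socket's contact head, which the adapter's body must meet; axes as the socket's
- adapter: black power adapter in the loaded socket, loose, 0.1 to 0.2 kg: block 72 x 46 x 34 mm. Origin on its underside; its y runs along it to the contact head: rear face at y -34 mm, leading face at +38. Home = leading face at the stop, 12 to 30 mm ahead. Two thin brass pins (14 mm) on the leading face, a thin cable stub (18 mm) on the middle of the rear face: looks only, not solid
- lever_loaded (a joint): clamp lever of the loaded socket, rad: 0 = shut (level, over the adapter), 1.57 = upright, stop at 1.75. Starts standing open and stays where it is left (stiff hinge, about 1.5 N at its end). It shuts by swinging toward the robot (socket's -x) and down
- lever_loaded_hinge (a point): point on the hinge axis of that lever, fixed on the socket, 50 mm ahead of and 60 mm above the socket's origin; the hinge axis is the socket's y; axes as the socket's
- lever_loaded_tip (a point): middle of the lever paddle's outer face (upper when shut, far side when open), 75 mm from the hinge, 5 mm off the lever's middle plane; its z = outward normal, its -x = along the lever to its end. Lever: steel bar 24 wide, 8 thick; black paddle 36 wide, 30 long, 10 thick, ending 88 mm from the hinge
- lever_empty (a joint): clamp lever of the empty socket, rad, same meaning; starts standing open and stays so

How it is judged:
On the way, in this order (a step that is already met when the one before it is completed fails the run):
1. the adapter is fully home against the contact head while the lever still stands open (x of adapter in the frame of socket_loaded_stop above -0.0415 m and value of joint lever_loaded above 1 rad), for 0.2 s.
2. the lever of the loaded socket is shut (value of joint lever_loaded below 0.1 rad), for 0.2 s.
At the end, for the whole second after the job is handed in: The adapter lies flat on its bed with its leading face within 3.5 mm of the contact head, at rest; the lever of its socket is shut (under 0.1 rad), and the empty socket's lever still stands open (over 1.1 rad) (x of adapter in the frame of socket_loaded_stop above -0.0415 m and horizontal distance between adapter and socket_loaded_stop below 0.0425 m and angle between adapter's own z axis and vertical below 0.08 rad and linear speed of adapter below 0.01 m/s and value of joint lever_loaded below 0.1 rad and value of joint lever_empty above 1.1 rad); the robot touches nothing.
It fails at once if the empty socket's lever is swung shut (below 0.8 rad) (value of joint lever_empty below 0.8 rad).
It also fails if it takes over 38 s, if anything falls off the work surface, if the arm or the gripper's body presses on something with over 40 N, if the wrist force passes 120 N, or if a joint passes its speed limit or range.

## Working session

There is one attempt and no reset: what is moved stays moved. The work goes in short steps, Python scripts to look and compute and a tool call to move; the robot and the scene stay as the last step left them, time stands still between calls to the robot, and variables do not carry over. Pictures are saved under pics/ and viewed, at most 10 in all, crops included, and the job is handed in when it is done.

Besides the shell and the picture viewer there is one more tool, called after ">>>" in YAML: its name, and indented under it one key for each argument. jog_arm: Moves the arm, as the interface text tells. Shift numbers are shares of 0.06 m and turn numbers shares of 0.1 rad, none past 1 either way. Its arguments: {"type":"object","properties":{"commands":{"type":"array","items":{"type":"number"}},"newtons":{"type":"number"}},"required":["commands"]}

```bash
mkdir -p pics; cat > h.py <<'E'
import numpy as np, cv2
from station import ctrl, eyes, job, nets
def pts(im, mask=None):
    z=im["z_map"]; K=im["K"]; T=im["cam_to_world"]
    v,u=np.nonzero((z>0)&(mask if mask is not None else True)); d=z[v,u]
    p=np.stack([(u-K[0,2])/K[0,0]*d,-(v-K[1,2])/K[1,1]*d,-d],1)
    return p@T[:3,:3].T+T[:3,3],u,v
def save(n,a): cv2.imwrite("pics/"+n+".png",a[...,::-1])
E
python3 - <<'E'
from h import *
o=ctrl.get_obs(); print(o["t"],o["tool_pos"],o["tool_rot"],ctrl.tcp_to_grasp)
L=[]
for c in ("top","scene"):
    im=eyes.get_image(c); L.append(im["image"])
    print(c,im["K"].round(1).tolist(),im["cam_to_world"].round(3).tolist())
    for n in ("adapter","socket_loaded","lever_loaded","lever_empty"):
        for r in nets.silhouettes(c,n)[:3]:
            P,_,_=pts(im,r["mask"])
            print(n,round(r["p"],2),r["bbox"],r["mask"].sum(),np.median(P,0).round(3),np.percentile(P,2,0).round(3),np.percentile(P,98,0).round(3))
save("a",L[0]);save("b",L[1])
E
```

```text
0.0 [ 0.22979598 -0.58053443  0.23003492] [-3.08394083e+00 -5.87971643e-01  2.50544863e-04] -0.0187
top [[523.1, 0.0, 277.5], [0.0, 523.1, 205.9], [0.0, 0.0, 1.0]] [[0.136, 0.971, -0.197, 0.312], [-0.991, 0.134, -0.024, -0.366], [0.003, 0.199, 0.98, 0.962], [0.0, 0.0, 0.0, 1.0]]
adapter 0.58 [244.9, 227.3, 294.3, 276.0] 1226 [ 0.404 -0.34   0.119] [ 0.372 -0.371  0.102] [ 0.437 -0.309  0.122]
socket_loaded 0.94 [224.4, 196.9, 325.3, 297.4] 2880 [ 0.437 -0.368  0.097] [ 0.343 -0.419  0.082] [ 0.479 -0.282  0.222]
lever_loaded 0.58 [295.4, 198.9, 318.1, 228.9] 360 [ 0.46  -0.389  0.206] [ 0.451 -0.402  0.138] [ 0.476 -0.377  0.225]
lever_empty 0.79 [256.1, 167.0, 282.0, 197.3] 362 [ 0.504 -0.328  0.203] [ 0.495 -0.343  0.026] [ 0.565 -0.306  0.224]
scene [[402.7, 0.0, 281.1], [0.0, 402.7, 212.0], [0.0, 0.0, 1.0]] [[0.645, 0.514, -0.566, -0.024], [-0.764, 0.413, -0.496, -0.78], [-0.021, 0.752, 0.659, 0.715], [0.0, 0.0, 0.0, 1.0]]
adapter 0.97 [235.9, 226.9, 263.8, 251.5] 479 [ 0.392 -0.337  0.118] [ 0.369 -0.361  0.095] [ 0.422 -0.309  0.122]
socket_loaded 0.89 [225.3, 232.7, 264.0, 262.3] 478 [ 0.368 -0.311  0.087] [ 0.334 -0.368  0.078] [ 0.394 -0.274  0.104]
lever_loaded 0.39 [226.7, 237.1, 266.5, 264.4] 472 [ 0.367 -0.311  0.087] [ 0.334 -0.367  0.078] [ 0.395 -0.277  0.105]
```

View pics/a.png

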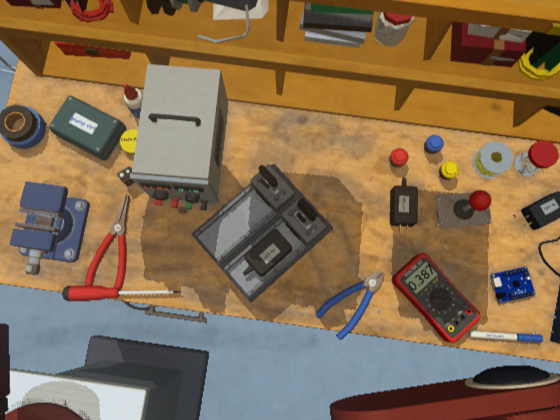

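View pics/b.png

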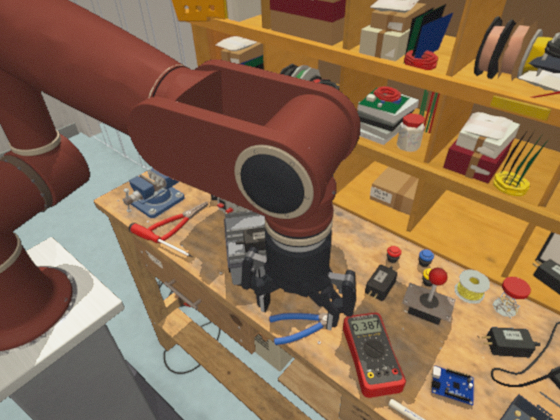

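The top view shows the adapter at about (268,255), its open lever at (305,212) and the empty socket's lever at (268,180), up and to the left. In the scene view the arm hides most of the fixture. Next I'll fit the socket frame.

```bash
cat > fit.py <<'E'
from h import *
from scipy.optimize import minimize
def cloud():
    im=eyes.get_image("top"); P,u,v=pts(im)
    k=(abs(P[:,0]-.43)<.16)&(abs(P[:,1]+.34)<.16)&(P[:,2]>.06)&(P[:,2]<.25); return im,P[k]
if __name__=="__main__":
    im,P=cloud()
    h,e=np.histogram(P[:,2],np.arange(.06,.24,.004)); print([(round(a,3),int(b)) for a,b in zip(e,h) if b>30])
    for lo,hi in ((.07,.235),(.115,.1225),(.1235,.131),(.136,.15),(.19,.235)):
        k=(P[:,2]>lo)&(P[:,2]<hi); m=np.zeros((420,560),np.uint8)
        # rasterise at 1 mm for connected components
        q=np.round((P[k][:,:2]-[.25,-.52])*1000).astype(int); g=np.zeros((360,360),np.uint8)
        ok=((q>=0)&(q<360)).all(1); g[q[ok,1],q[ok,0]]=1; g=cv2.morphologyEx(g,cv2.MORPH_CLOSE,np.ones((5,5)))
        n,l=cv2.connectedComponents(g)
        for i in range(1,n):
            y,x=np.nonzero(l==i)
            if len(x)<150: continue
            (cx,cy),s,a=cv2.minAreaRect(np.stack([x,y],1).astype(np.float32)); print(lo,hi,len(x),round(cx/1000+.25,4),round(cy/1000-.52,4),np.round(s,1),round(a,1))
    save("c",cv2.resize(im["image"][150:310,185:345],(640,640),interpolation=cv2.INTER_CUBIC))
    from scipy.spatial.transform import Rotation as R
    print(R.from_rotvec(ctrl.get_obs()["tool_rot"]).as_matrix().round(3))
E
python3 fit.py
```

```text
[(np.float64(0.068), 103), (np.float64(0.072), 1137), (np.float64(0.076), 432), (np.float64(0.08), 926), (np.float64(0.084), 2383), (np.float64(0.088), 241), (np.float64(0.092), 531), (np.float64(0.096), 835), (np.float64(0.1), 157), (np.float64(0.104), 168), (np.float64(0.108), 82), (np.float64(0.112), 169), (np.float64(0.116), 903), (np.float64(0.12), 380), (np.float64(0.124), 930), (np.float64(0.128), 287), (np.float64(0.132), 71), (np.float64(0.136), 178), (np.float64(0.14), 216), (np.float64(0.144), 69), (np.float64(0.148), 76), (np.float64(0.152), 1069), (np.float64(0.156), 683), (np.float64(0.18), 47), (np.float64(0.184), 43), (np.float64(0.188), 51), (np.float64(0.216), 54), (np.float64(0.22), 251)]
0.07 0.235 25462 0.4454 -0.3239 [156.9 190.8] 49.5
0.07 0.235 5273 0.533 -0.206 [ 52. 114.] 90.0
0.115 0.1225 2906 0.4064 -0.3398 [44.5 70.3] 49.3
0.1235 0.131 1311 0.4637 -0.3896 [65.9 42.8] 49.1
0.1235 0.131 1551 0.5133 -0.3319 [66.4 43.8] 49.5
0.136 0.15 253 0.4511 -0.3934 [33.9 18.8] 77.3
0.136 0.15 168 0.4746 -0.3721 [13.1 17.5] 79.7
0.136 0.15 226 0.5019 -0.3434 [21.6 20. ] 33.7
0.136 0.15 243 0.4924 -0.2064 [ 8.9 53.4] 9.5
0.19 0.235 446 0.4622 -0.3885 [35.5 18.7] 48.8
0.19 0.235 367 0.505 -0.3255 [36.1 14.8] 45.0
[[ 0.93   0.368 -0.   ]
 [ 0.368 -0.93  -0.   ]
 [-0.     0.    -1.   ]]
```

View pics/c.png

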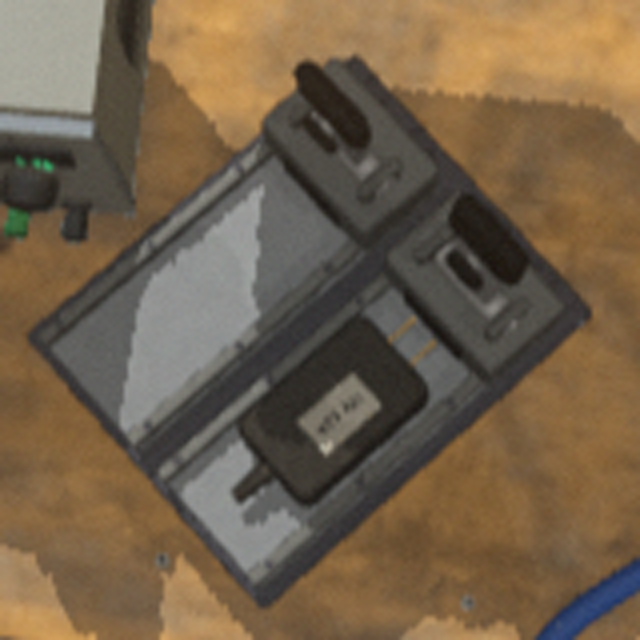

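>>> jog_arm:
  commands: [0.466, -0.444, 0, 0, 0, 0, 0, 0.466, -0.444, 0, 0, 0, 0, 0, 0.466, -0.444, 0, 0, 0, 0, 0, 0.466, -0.444, 0, 0, 0, 0, 0, 0.466, -0.444, 0, 0, 0, 0, 0, 0.466, -0.444, 0, 0, 0, 0, 0, 0.466, -0.444, 0, 0, 0, 0, 0, 0.466, -0.444, 0, 0, 0, 0, 0, 0, 0, 0, 0, 0, 0.988, 0, 0, 0, 0, 0, 0, 0.988, 0, 0, 0, 0, 0, 0, 0.988, 0, 0, 0, 0, 0, 0, 0.988, 0, 0, 0, 0, 0, 0, 0.988, 0, 0, 0, 0, 0, 0, 0.988, 0, 0, 0, 0, 0, 0, 0.988, 0, 0, 0, 0, 0, 0, 0.988, 0, 0, 0, 0, 0, 0, 0.988, 0, 0, 0, 0, 0, 0, 0.988, 0, 0, 0, 0, 0, 0, 0.988, 0]

```text
t: 2.92
tool_pos: [0.3595, -0.3007, 0.2315]
tool_rot: [2.944, -1.097, 0.001]
contact_force: [-0.5, -0.9, -0.3]
opening: 0.0001
grip_force: 0.0
```

```bash
cat > st.py <<'E'
from h import *
from scipy.spatial.transform import Rotation as R
X=np.array([.758,-.652]);Y=np.array([.652,.758]);O=np.array([.4239,-.3554])
o=ctrl.get_obs(); p=o["tool_pos"]; M=R.from_rotvec(o["tool_rot"]).as_matrix()
print("t",o["t"],"socket mm",((p[:2]-O)@X*1e3).round(1),((p[:2]-O)@Y*1e3).round(1),"z",(p[2]*1e3).round(1),"yaw",np.degrees(np.arctan2(M[1,0],M[0,0])).round(2),"zax",M[:,2].round(3),o["opening"],o["contact_force"].round(1))
E
python3 st.py
```

```text
t 2.925 socket mm -84.5 -0.5 z 231.5 yaw -40.87 zax [ 0. -0. -1.] 7.261007432755747e-05 [-0.5 -0.9 -0.3]
```

>>> jog_arm:
  commands: [0, 0, 0.58, 0, 0, 0, 0, 0, 0, 0.58, 0, 0, 0, 0, 0, 0, 0.58, 0, 0, 0, 0, 0, 0, 0.56, 0, 0, 0, 0, 0, 0, 0, 0, 0, 0, 0, 0.05, 0, 0, 0, 0, 0, 0, 0.05, 0, 0, 0, 0, 0, 0, 0.05, 0, 0, 0, 0, 0, 0, 0.05, 0, 0, 0, 0, 0, 0, 0.05, 0, 0, 0, 0, 0, 0, 0.05, 0, 0, 0, 0, 0, 0, 0.05, 0, 0, 0, 0, 0, 0, 0.05, 0, 0, 0, 0, 0, 0, 0.05, 0, 0, 0, 0, 0, 0, 0.05, 0, 0, 0, 0, 0, 0, 0, 0, 0, 0, 0, 0, 0]

```text
t: 4.92
tool_pos: [0.3825, -0.3204, 0.0933]
tool_rot: [2.946, -1.092, 0.001]
contact_force: [-0.1, -0.3, 0.5]
opening: -0.0002
grip_force: 0.0
```

```bash
python3 st.py; sed 's/save("c"/save("d"/' fit.py >fit2.py; python3 fit2.py | grep -E "^0.1(15|23)"
```

```text
t 4.925 socket mm -54.2 -0.5 z 93.3 yaw -40.68 zax [ 0. -0. -1.] -0.00019907712423027074 [-0.1 -0.3  0.5]
0.115 0.1225 936 0.4383 -0.3675 [44.7 26.5] 47.3
0.1235 0.131 1322 0.4639 -0.3896 [66.1 43.6] 49.6
0.1235 0.131 1582 0.5134 -0.3319 [66.  43.7] 49.8
```

View pics/d.png

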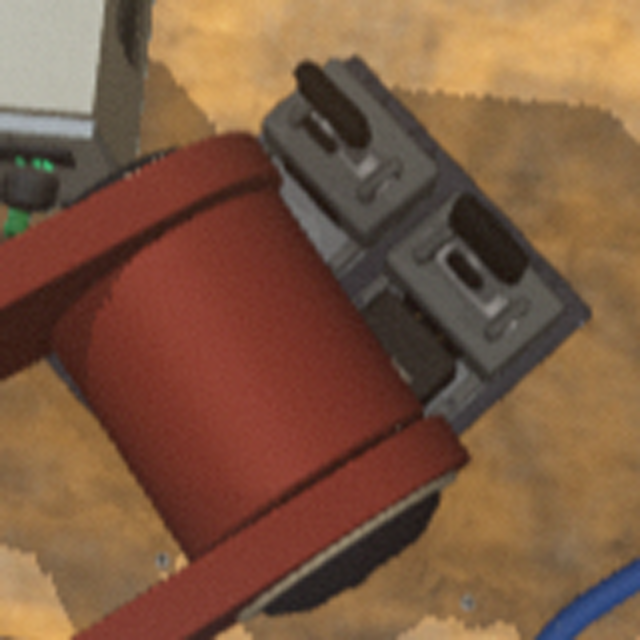

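The adapter has moved up close to the head: its visible end is at (410,345) in the crop and almost touches. I'll press on gently until the force rises.

>>> jog_arm:
  commands: [0.02, 0, 0, 0, 0, 0, 0, 0.02, 0, 0, 0, 0, 0, 0, 0, 0, 0, 0, 0, 0, 0]

```text
t: 5.35
tool_pos: [0.3842, -0.3219, 0.0933]
tool_rot: [2.946, -1.092, 0.0]
contact_force: [-0.9, -0.8, 0.5]
opening: 0.0001
grip_force: 0.0
```

>>> jog_arm:
  commands: [0.02, 0, 0, 0, 0, 0, 0, 0.02, 0, 0, 0, 0, 0, 0, 0, 0, 0, 0, 0, 0, 0]

```text
t: 5.72
tool_pos: [0.3851, -0.3227, 0.0932]
tool_rot: [-2.945, 1.091, 0.005]
contact_force: [-5.1, 3.4, 3.7]
opening: 0.0002
grip_force: 2.9
```

>>> jog_arm:
  commands: [0.02, 0, 0, 0, 0, 0, 0, 0.02, 0, 0, 0, 0, 0, 0, 0, 0, 0, 0, 0, 0, 0, 0, 0, 0, 0, 0, 0, 0]

```text
t: 6.22
tool_pos: [0.3851, -0.3226, 0.0929]
tool_rot: [-2.943, 1.09, 0.015]
contact_force: [-12.0, 9.0, 10.5]
opening: -0.0001
grip_force: 7.6
```

```bash
python3 st.py
```

```text
t 6.225 socket mm -50.8 -0.4 z 92.9 yaw -40.66 zax [-0.008  0.007 -1.   ] -7.43696484841616e-05 [-12.    9.   10.5]
```

>>> jog_arm:
  commands: [-0.1, 0, 0, 0, 0, 0, 0, -0.2, 0, 0, 0, 0, 0, 0, -0.2, 0, 0, 0, 0, 0, 0, 0, 0, -0.7, 0, 0, 0, 0, 0, 0, -0.7, 0, 0, 0, 0, 0, 0, -0.7, 0, 0, 0, 0, 0, 0, -0.7, 0, 0, 0, 0, 0, 0, 0, 0, 0, 0, 0, 0]

```text
$.commands: bad value
```

```bash
python3 st.py; sed 's/save("c"/save("e"/' fit.py >fit2.py; python3 fit2.py | grep -E "^0.1(15|23|9)"
python3 - <<'E'
from h import *
save("w",eyes.get_image("wrist")["image"])
E
```

```text
t 6.225 socket mm -50.8 -0.4 z 92.9 yaw -40.66 zax [-0.008  0.007 -1.   ] -7.43696484841616e-05 [-12.    9.   10.5]
0.115 0.1225 631 0.4425 -0.371 [46.  17.7] 45.0
0.1235 0.131 1347 0.4639 -0.3896 [67. 43.] 50.0
0.1235 0.131 1541 0.5134 -0.332 [66.6 43.2] 49.4
0.19 0.235 452 0.4623 -0.3885 [35.5 17.9] 47.3
0.19 0.235 357 0.5053 -0.3259 [35.4 14.8] 53.1
```

View pics/w.png

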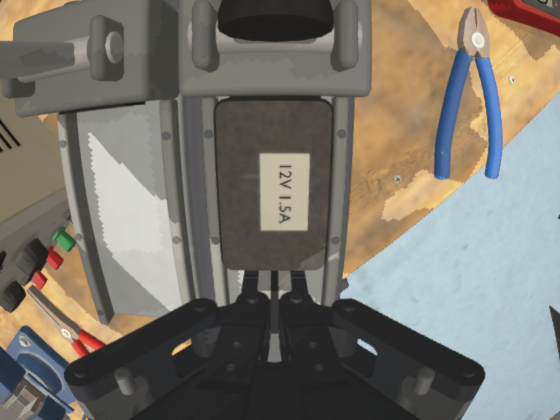

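The wrist view shows the adapter's leading face (row 98) flush with the head (row 95), and the lever still open. The last move was refused because of a miscounted row, so I'll send it again.

>>> jog_arm:
  commands: [-0.1, 0, 0, 0, 0, 0, 0, -0.2, 0, 0, 0, 0, 0, 0, -0.2, 0, 0, 0, 0, 0, 0, 0, 0, -0.7, 0, 0, 0, 0, 0, 0, -0.7, 0, 0, 0, 0, 0, 0, -0.7, 0, 0, 0, 0, 0, 0, -0.7, 0, 0, 0, 0, 0, 0, 0, 0, 0, 0, 0]

```text
t: 7.32
tool_pos: [0.366, -0.3066, 0.2661]
tool_rot: [2.942, -1.09, 0.012]
contact_force: [-0.7, 0.1, -0.3]
opening: 0.0003
grip_force: 0.0
```

```bash
python3 st.py; sed 's/save("c"/save("e"/' fit.py >fit2.py; python3 fit2.py | grep -E "^0.1(15|23|9)"
python3 - <<'E'
from h import *
save("w2",eyes.get_image("wrist")["image"])
E
```

```text
t 7.325 socket mm -75.7 -0.7 z 266.1 yaw -40.68 zax [ 0.006 -0.007 -1.   ] 0.00025402882163830703 [-0.7  0.1 -0.3]
0.115 0.1225 1715 0.4312 -0.3621 [46.1 45.1] 49.4
0.1235 0.131 1345 0.4639 -0.3897 [65.8 43.3] 49.2
0.1235 0.131 1594 0.5134 -0.3323 [66.5 43.7] 49.9
0.19 0.235 443 0.4621 -0.3883 [35.4 18.5] 47.3
0.19 0.235 357 0.5052 -0.3261 [34.8 14. ] 53.1
```

View pics/w2.png

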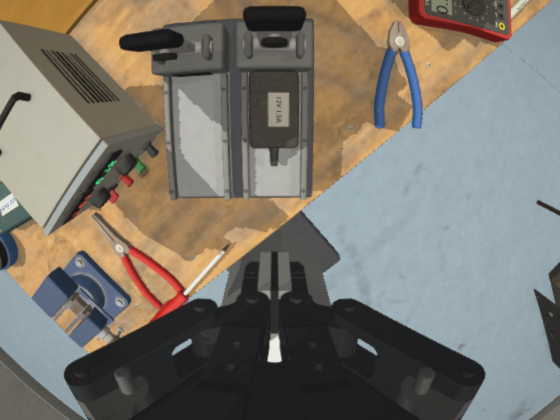

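The adapter is still home and both levers are standing. I'll cross over the loaded lever and come down behind it.

>>> jog_arm:
  commands: [0.71, 0, 0, 0, 0, 0, 0, 0.71, 0, 0, 0, 0, 0, 0, 0.71, 0, 0, 0, 0, 0, 0, 0.71, 0, 0, 0, 0, 0, 0, 0, 0, 0, 0, 0, 0, 0, 0, 0, 0.6, 0, 0, 0, 0, 0, 0, 0.6, 0, 0, 0, 0, 0, 0, 0, 0, 0, 0, 0]

```text
t: 8.43
tool_pos: [0.4914, -0.4135, 0.184]
tool_rot: [-2.941, 1.091, 0.014]
contact_force: [-0.4, 0.3, -1.2]
opening: -0.0003
grip_force: 0.0
```

```bash
python3 st.py
```

```text
t 8.425 socket mm 89.1 -0.1 z 184.0 yaw -40.68 zax [-0.007  0.007 -1.   ] -0.00026930223111140705 [-0.4  0.3 -1.2]
```

>>> jog_arm:
  commands: [0, 0, -0.33, 0, 0, 0, 0, -0.19, 0, 0, 0, 0, 0, 0, -0.19, 0, 0, 0, 0, 0, 0, -0.153, 0, 0, 0, 0, 0, 0, -0.153, 0, 0, 0, 0, 0, 0, -0.145, 0, 0.05, 0, 0, 0, 0, -0.145, 0, 0.05, 0, 0, 0, 0, -0.128, 0, 0.083, 0, 0, 0, 0, -0.128, 0, 0.083, 0, 0, 0, 0, 0, 0, 0, 0, 0, 0, 0]

```text
t: 9.68
tool_pos: [0.4374, -0.3674, 0.192]
tool_rot: [-2.945, 1.092, 0.003]
contact_force: [0.2, 0.5, -0.3]
opening: 0.0
grip_force: 0.0
```

```bash
python3 st.py
python3 - <<'E'
from h import *
save("w3",eyes.get_image("wrist")["image"])
E
```

```text
t 9.675 socket mm 18.0 -0.3 z 192.0 yaw -40.68 zax [-0.002  0.002 -1.   ] 2.1301235993544617e-05 [ 0.2  0.5 -0.3]
```

View pics/w3.png

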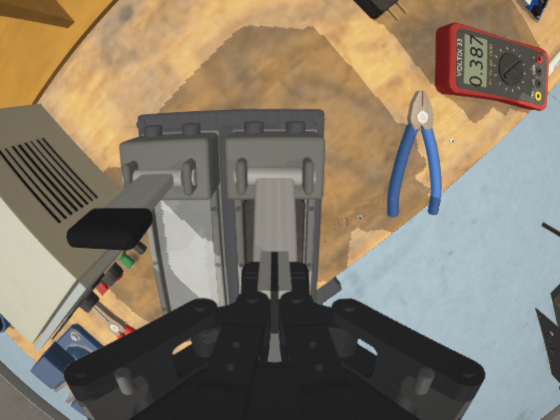

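The loaded lever is swinging down under the fingertips (bar at (275,215)), and the empty socket's lever is still upright at (125,215). I'll finish the arc.

>>> jog_arm:
  commands: [-0.12, 0, 0.15, 0, 0, 0, 0, -0.12, 0, 0.14, 0, 0, 0, 0, -0.07, 0, 0.137, 0, 0, 0, 0, -0.07, 0, 0.137, 0, 0, 0, 0, -0.03, 0, 0.15, 0, 0, 0, 0, -0.03, 0, 0.15, 0, 0, 0, 0, 0, 0, 0, 0, 0, 0, 0]

```text
t: 10.6
tool_pos: [0.418, -0.3508, 0.1406]
tool_rot: [-2.945, 1.092, 0.001]
contact_force: [-0.2, 0.1, 0.0]
opening: -0.0
grip_force: 0.0
```

```bash
python3 st.py
```

```text
t 10.6 socket mm -7.5 -0.4 z 140.6 yaw -40.68 zax [-0.001  0.001 -1.   ] -2.5532520485411205e-05 [-0.2  0.1  0. ]
```

>>> jog_arm:
  commands: [-0.2, 0, 0, 0, 0, 0, 0, 0, 0, 0.03, 0, 0, 0, 0, 0, 0, 0.03, 0, 0, 0, 0, 0, 0, 0, 0, 0, 0, 0]

```text
t: 11.1
tool_pos: [0.4086, -0.3428, 0.1398]
tool_rot: [-2.945, 1.092, 0.002]
contact_force: [-6.1, 5.5, 11.0]
opening: -0.0
grip_force: 5.8
```

Now 11 N upward at z 0.140, which is the shut height. Holding briefly, then lifting clear.

>>> jog_arm:
  commands: [0, 0, 0.02, 0, 0, 0, 0, 0, 0, 0, 0, 0, 0, 0, 0, 0, -0.2, 0, 0, 0, 0, 0, 0, -0.7, 0, 0, 0, 0, 0, 0, -0.7, 0, 0, 0, 0, 0, 0, -0.5, 0, 0, 0, 0, -0.8, 0, 0, 0, 0, 0, 0, -0.8, 0, 0, 0, 0, 0, 0, -0.3, 0, 0, 0, 0, 0, 0, 0, 0, 0, 0, 0, 0, 0]

```text
t: 12.35
tool_pos: [0.3222, -0.2685, 0.2627]
tool_rot: [2.945, -1.092, 0.003]
contact_force: [0.1, 0.5, -0.4]
opening: -0.0001
grip_force: 0.0
```

```bash
python3 st.py; python3 - <<'E'
from h import *
im=eyes.get_image("top"); P,_,_=pts(im)
X=np.array([.758,-.652]);Y=np.array([.652,.758]);O=np.array([.4239,-.3554])
x=(P[:,:2]-O)@X*1e3;y=(P[:,:2]-O)@Y*1e3
for a in range(-40,50,10):
    k=(abs(x-a)<4)&(abs(y)<8)&(P[:,2]<.23); print(a,k.sum(),np.median(P[k,2]).round(4) if k.any() else None)
k=(abs(y-76)<15)&(abs(x-50)<20)&(P[:,2]>.2)&(P[:,2]<.235);print("empty lever",x[k].mean(),P[k].mean(0))
w=eyes.get_image("wrist"); save("w4",w["image"])
E
```

```text
t 12.35 socket mm -133.7 -0.5 z 262.7 yaw -40.69 zax [ 0.001 -0.001 -1.   ] -8.258855975435905e-05 [ 0.1  0.5 -0.4]
-40 58 0.1138
-30 53 0.1398
-20 50 0.1401
-10 50 0.1393
0 49 0.1389
10 49 0.1388
20 51 0.1392
30 48 0.1395
40 48 0.1386
empty lever 43.17665897526364 [ 0.50609521 -0.32606364  0.22007424]
```

View pics/w4.png

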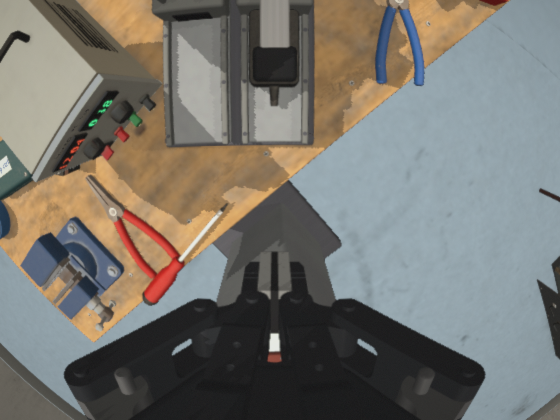

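The lever is level at z 0.139–0.140 along its length, the adapter is home (the power supply's display in the background has also lit up), and the empty lever is still open. Handing in.

```bash
python3 -c "
from station import job
print(job.finish_job())"
```

```text
the job is handed in; nothing more can be done
None
```

I pushed the adapter home against the contact head, shut its lever over it, left the empty socket's lever open, and handed the job in at about 12.5 s; no verdict came back.

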